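# Warming plate made ready on a cake stall

### The job

Get the warming plate ready: on its sloping control panel, turn the temperature knob until its pointer lines up with the little marker tab on the dial's rim, and let go. Then turn the bar-shaped mains switch beside it clockwise until it clicks over to on, and let go. Do not shift the marker tab, and leave everything else on the table where it stands.

Things in the scene. Friction and masses are not known exactly. Their poses are not given: they have to be found in the camera images.
- warmer: Fixed stainless warming plate, 300 mm wide (y), top 100 mm high. Its panel faces one side of the table: 110 mm up the slope, 32 deg to the table, front edge 37, rear edge 95 mm high. Origin on the table below the panel's middle, panel surface 66 mm above it; x leads to the plate (rear at 0.26 m), y left as seen facing the panel, z up. Round white 96 mm temperature dial at y = +70 mm, switch at -70
- temp (a joint): Temperature knob's angle, rad, 0 to 2.3, grows clockwise as seen looking at the panel; stays where it is left. At 0 the pointer stands 1.0 rad counter-clockwise from the panel's up-slope direction. Equals joint marker when the pointer is on the marker.
- marker (a joint): Angle of the marker tab round the dial, rad, same zero and sense as joint temp. It is stiff and must stay where it is.
- switch (a joint): Mains switch's angle, rad: 0 off, 1.2 on, clockwise as seen looking at the panel. An over-centre spring resists (about 0.12 N m) up to about 0.6, then snaps it over to 1.2; let go earlier and it springs back. At 0 the bar's marked end stands 0.6 rad counter-clockwise from up-slope (at a dot), at 1.2 as much clockwise (at a dash).
- temp_grip (a point): On the temperature knob's axis, 31 mm out from the panel: TCP height for gripping. Turns with the knob: z out of the panel along the axis, x up-slope when joint temp is 0. Black knob: round skirt 50 mm across, its top 10 mm above the panel; on it a bar grip 46 mm long, 14 mm thick, top at 40 mm, lying along the pointer. White line and nose at the pointing end.
- temp_pointer (a point): Point 34 mm from the knob's axis, just past the tip of its nose (pointer), 5 mm above the panel; turns with the knob.
- marker_tab (a point): Inner end of the marker tab, 34 mm from the knob's axis, 5 mm above the panel: the place where the pointer must come. The tab is a dark steel block 16 mm long, 8 mm wide, 3 mm high, lying radially on the dial's rim.
- switch_grip (a point): On the mains switch's axis, 31 mm out from the panel: TCP height for gripping. Turns with the switch: z out of the panel along the axis, x up-slope when joint switch is 0. Black bar 50 mm long, 12 mm thick, from 12 to 40 mm above the panel, on a neck 26 mm across, over a white square plate; a beak and short white line at its marked end.
- pan: Small lidded aluminium pan standing on the warming plate's top behind the panel: 138 mm across, 86 mm high to the top of its lid knob. Origin at the centre of its underside. Leave alone.
- cup: Card coffee cup, open, 80 mm across, 95 mm high, on the table before the panel; origin at the centre of its underside. Leave alone.
- jar: Amber jar with a steel lid, 64 mm across, 100 mm high, on the table before the panel; origin at the centre of its underside. Leave alone.
- server: Cake server (spatula) with a wooden handle, lying on the table along the panel's front edge; origin on its underside. Leave alone.

How it is judged:
By the outcome, as a careful person would: the job done as asked, in the order asked, and still so for the second after the job is handed in, with the robot touching nothing.
It also fails if it takes over 61 s, if anything falls off the work surface, if the arm or the gripper's body presses on something with over 40 N, if the wrist force passes 120 N, or if a joint passes its speed limit or range.

### The arm

A 6-joint arm with a two-finger parallel gripper is mounted at the origin on the work surface. World frame = base frame: x ahead of the robot, y to its left, z up, the work surface at z = 0. Lengths are in m, angles in rad, forces in N, time in s.
With the tool pointing down it reaches from about 0.425 to 1.125 m from the base axis. Payload 14.9 kg.
Tool frame: the origin (TCP) lies between the finger pads, 19 mm behind the fingertips; this is the grasp point; z points along the fingers, y is the line along which they close (so a half turn about z gives the same grasp; the last joint's range is limited). The gripper opens to 91 mm and grips with 3 to 60 N. Pads are 32 mm wide; open, the fingers measure 118 mm over their backs; the gripper's body (76 mm by 178 mm) begins 60 mm behind the grasp point.
Start: joints at [1.286, 0.379, 1.734, -0, 1.028, -0.033], TCP at [0.174, 0.678, 0.233] pointing down, gripper open.
Joint ranges: [-2.77, 2.77], [-0.74, 2.19], [0, 2.66], [-1.06, 4.2], [0.31, 2.87], [-3.08, 3.08]. Speed limits (rad/s): [1.89, 1.89, 2.39, 3.14, 3.14, 3.14].

### API

Orientations are given as a rotation vector (axis times angle).
In Python, from plant import arm, cams gives the robot as it stands. The module is installed in compiled form; this text tells all that it offers.
- The arm moves only by the tool move_arm, never from a script. Its argument "increments" is a list of rows, each an object of numbers: "dx", "dy", "dz": the shift along the tool's x, y, z in mm; "turn": the turn about the tool's z in degrees. In form: [{"dx": .., "dy": .., "dz": .., "turn": ..}, ...]. A call has 1 to 5 rows; each row shifts and turns the commanded pose from where the row before left it, along the tool's axes as they then stand; what a row does not reach is not made up. A row lasts 1/10 s, in which the tool goes at most 50 mm and 8.59 degrees, less where a joint would pass 70% of its speed; a pose out of reach is approached as far as the arm can. A call with a gripper value outside its range is refused whole. "gripper" is the finger opening in mm, from 0 to 91.2, set as the call begins (left out, the last holds). The fingers move at their own pace and stop on an object; "force" is the grip in N (left out, the last holds). Time passes only in rows, so rows that do not move let the fingers close. It gives the time, the measured TCP pose, the force, the opening and the grip force at its end, in the units of the state.
- arm.get_obs(): the state, without advancing time (a new reading comes with each control period).
- cams.get_image(name): name is "side" or "top" or "wrist"; returns a dict with "pixels" (384x512x3 uint8, red, green, blue), "depth" (384x512 float32, m along the optical axis (not along the pixel's ray), 0 where there is no reading), "camera_matrix" (3x3 intrinsics, pixels), "k1" (the pictures are not rectified: a ray, as slopes to the right and down, at radius r is drawn at 1 + k1 r^2 times it, then the intrinsics apply), "rvec" (rotation vector, rad) and "tvec" (3), from world to camera coordinates, as OpenCV has them. Camera axes: x right, y down, z forward; pixel columns grow to the right and rows downward; lengths in m; the calibration is good to about 2 mm. A picture is of the moment at which its call begins.
- arm.hand_in(): hands the job in; it is judged then, once.
Trained networks look in the newest picture that a camera, given by its name, has taken for a name from the list of things; names that differ only in an ending like _2 or _b are one class to them, and where a whole thing is asked for, a point or a joint stands for the part that bears it (a point fixed in the world has none). Each returns a list of dicts, best first, with "conf" (0 to 1); they miss things now and then, are a little off and sometimes report something else, mostly with a low value. They report only what shows in the picture. A call takes as long as a camera call.
- cams.cut_out(camera, name): "region" (384x512 bool, what is visible of it) and "point" ([column, row] in pixels, amid what is visible of it).
- cams.mark_of(camera, name): "point" ([column, row] in pixels: a listed point, or the origin of a listed thing).
The state is a dict: "time": time; "qpos": joint angles; "qvel": joint speeds; "effort": joint torques, N m; "eef_pos": TCP position; "tool_rot": TCP orientation; "ft_force": force on the tool from outside, world axes, zero at the start; "wrist_torque": the same for the moment, N m; "gripper_width": opening from 0.0 (shut) to 1.0 (fully open); "grasp_force": force on a finger pad.
Only numpy, scipy, OpenCV 4.12 (cv2) and the standard library are available. Lean on these libraries where they do the work, as an engineer would, in place of code of your own. Each camera call takes 0.05 s, during which the arm holds its last target. There are 200 camera calls.

## Working session

There is one attempt and no reset: what is moved stays moved. The work goes in short steps, Python scripts to look and compute and a tool call to move; the robot and the scene stay as the last step left them, time stands still between calls to the robot, and variables do not carry over. Pictures are saved under pics/ and viewed, at most 10 in all, crops included, and the job is handed in when it is done.

Besides the shell and the picture viewer there is one more tool, called by a JSON object that holds its "fn" and its "kwargs", one argument or row to a line. move_arm: Moves the arm, as the interface text tells. Its arguments: {"type":"object","properties":{"increments":{"type":"array","items":{"type":"object","properties":{"dx":{"type":"number"},"dy":{"type":"number"},"dz":{"type":"number"},"turn":{"type":"number"}}}},"gripper":{"type":"number"},"force":{"type":"number"}},"required":["increments"]}

```bash
mkdir -p pics
cat > h.py <<'E'
import numpy as np, cv2
from scipy.spatial.transform import Rotation as R
from plant import arm, cams
def ray(im,p):
    K=im["camera_matrix"];s=np.array([(p[0]-K[0,2])/K[0,0],(p[1]-K[1,2])/K[1,1]]);u=s.copy()
    for _ in range(20): u=s/(1+im["k1"]*(u@u))
    return np.array([u[0],u[1],1.])
def world(im,p,d=None):
    if d is None:
        c,r=int(round(p[0])),int(round(p[1])); w=im["depth"][max(r-2,0):r+3,max(c-2,0):c+3]; d=np.median(w[w>0])
    Rm=R.from_rotvec(np.ravel(im["rvec"])).as_matrix()
    return Rm.T@(ray(im,p)*d-np.ravel(im["tvec"]))
def cloud(im,mask):
    rc=np.argwhere(mask&(im["depth"]>0))
    Rm=R.from_rotvec(np.ravel(im["rvec"])).as_matrix()
    return np.array([Rm.T@(ray(im,(c,r))*im["depth"][r,c]-np.ravel(im["tvec"])) for r,c in rc])
E
python3 - <<'E'
from h import *
for n in ("side","top"):
    im=cams.get_image(n); cv2.imwrite(f"pics/{n}0.png",im["pixels"][...,::-1])
    for k in ("warmer","temp_grip","temp_pointer","marker_tab","switch_grip","cup","jar","pan","server"):
        for m in cams.mark_of(n,k)[:1]:
            try: print(n,k,round(m["conf"],2),np.round(m["point"],1),world(im,m["point"]).round(3))
            except Exception as e: print(n,k,m,e)
E
```

```text
side temp_grip 0.73 [320.  206.1] [ 0.485 -0.088  0.094]
side temp_pointer 0.44 [331.5 216.7] [0.479 0.04  0.159]
side switch_grip 0.73 [252.9 205.6] [ 0.617 -0.064  0.101]
side cup 0.83 [294.2 187.4] [ 0.535 -0.292  0.015]
side jar 0.85 [240.5 191.7] [ 0.67  -0.241  0.023]
side pan 0.73 [304.2 263.4] [0.522 0.15  0.157]
side server 0.64 [264.7 213.9] [ 0.603 -0.186 -0.001]
top warmer 0.75 [240.7 236.7] [ 0.542 -0.07   0.068]
top temp_grip 0.96 [255.2 267.5] [ 0.483 -0.096  0.105]
top temp_pointer 0.57 [237.7 277.7] [ 0.467 -0.065  0.084]
top marker_tab 0.76 [235.9 254.9] [ 0.508 -0.061  0.08 ]
top switch_grip 0.79 [243.8 192.7] [ 0.618 -0.077  0.103]
top cup 0.77 [367.8 240.7] [ 0.538 -0.322  0.004]
top jar 0.76 [340.2 174. ] [ 0.654 -0.255  0.093]
top pan 0.91 [150.4 248.2] [0.514 0.076 0.167]
top server 0.87 [298.3 206.2] [ 0.607 -0.184  0.013]
```

Run:
```python
import cv2
a=cv2.imread("pics/top0.png")[130:330,120:400]
cv2.imwrite("pics/topc.png",cv2.resize(a,None,fx=2.8,fy=2.8,interpolation=cv2.INTER_CUBIC))
```

```text
(no output)
```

View pics/topc.png

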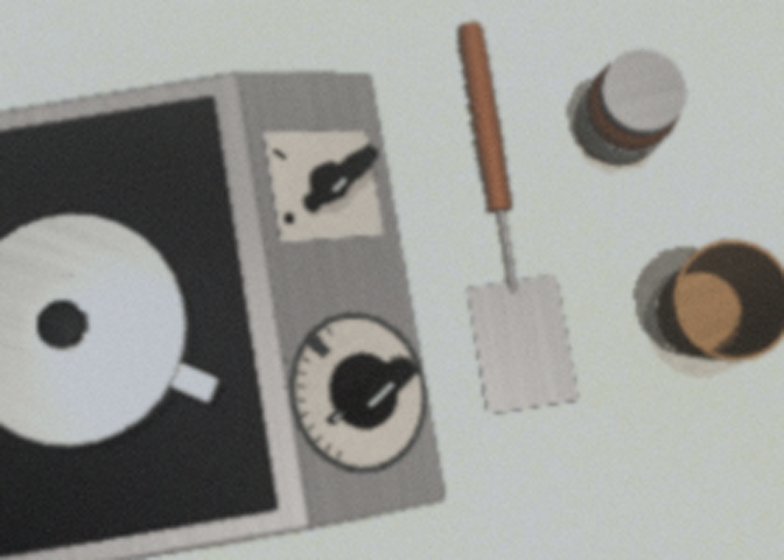

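View pics/side0.png

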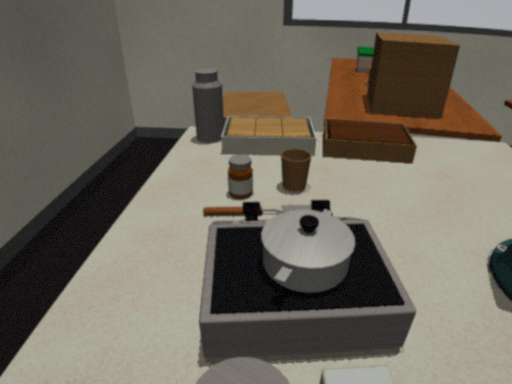

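The top crop shows the dial, lower right, centred at about crop (355,392). Its pointer nose is down-left and the marker tab is at (318,345). The switch's marked end points at the dot (289,217), so it is off. The side view is mostly blocked by the pan. Next I fit the panel plane and intersect the marked points with it.

```bash
cat >> h.py <<'E'
def isect(im,p,n,c):
    Rm=R.from_rotvec(np.ravel(im["rvec"])).as_matrix(); t=np.ravel(im["tvec"]); C=-Rm.T@t; v=Rm.T@ray(im,p)
    return C+v*((c-n@C)/(n@v))
E
python3 - <<'E'
from h import *
im=cams.get_image("top")
m=np.zeros((384,512),bool); m[158:312,205:275]=1
P=cloud(im,m); g=im["pixels"][m&(im["depth"]>0)].astype(int)
ok=(P[:,2]>.04)&(P[:,2]<.093); P=P[ok]
A=np.c_[P[:,:2],np.ones(len(P))]; w=np.ones(len(P),bool)
for _ in range(15):
    s=np.linalg.lstsq(A[w],P[w,2],rcond=None)[0]; w=abs(P[:,2]-A@s)<.004
n=np.array([-s[0],-s[1],1]); k=np.linalg.norm(n); n/=k; c=s[2]/k
print("n",n.round(4),"c",c,"slope",np.degrees(np.arccos(n[2])),w.mean())
h=-n[:2]/np.linalg.norm(n[:2]); u=np.r_[h*n[2],np.hypot(*n[:2])]; l=np.cross(n,u)
print("yaw",np.arctan2(h[1],h[0]),"u",u.round(3),"left",l.round(3))
G={}
for k,hh in (("temp_grip",.031),("switch_grip",.031),("temp_pointer",.005),("marker_tab",.005)):
    q=cams.mark_of("top",k)
    for d in q[:2]:
        X=isect(im,d["point"],n,c+hh); G.setdefault(k,X); print(k,round(d["conf"],2),np.round(d["point"],1),X.round(4))
T=G["temp_grip"]-.031*n; S=G["switch_grip"]-.031*n
print("base T",T.round(4),"S",S.round(4),"T-S up,left",(T-S)@u,(T-S)@l)
for k in("temp_pointer","marker_tab"):
    d=G[k]-T; print(k,"up",d@u,"right",-d@l,"r",np.hypot(d@u,d@l),"phi",np.arctan2(-d@l,d@u))
np.savez("fit.npz",n=n,c=c,u=u,l=l,T=T,S=S)
print(arm.get_obs()["tool_rot"],R.from_rotvec(arm.get_obs()["tool_rot"]).as_matrix().round(3))
E
```

```text
n [ 0.0838 -0.5186  0.8509] c 0.1398858421486733 slope 31.691469027510603 0.8902583902583903
yaw 1.7310153071854675 u [-0.136  0.84   0.525] left [-0.987 -0.16   0.   ]
temp_grip 0.96 [257.9 267. ] [ 0.4849 -0.1008  0.0917]
switch_grip 0.86 [244.9 191.1] [ 0.6229 -0.0785  0.0916]
switch_grip 0.22 [235.3 254.2] [ 0.5064 -0.0612  0.1136]
temp_pointer 0.61 [238.3 282.5] [ 0.458  -0.0656  0.0852]
marker_tab 0.91 [237.3 254.6] [ 0.508  -0.0639  0.0813]
marker_tab 0.21 [258.9 267.1] [ 0.4861 -0.1032  0.0595]
base T [ 0.4823 -0.0847  0.0653] S [ 0.6203 -0.0624  0.0653] T-S up,left 4.699059446706772e-05 0.13987096545868263
temp_pointer up 0.02978371748589582 right -0.02089715692936683 r 0.036383526423509865 phi -0.6118192492670195
marker_tab up 0.022365627973129444 right 0.02868378113030644 r 0.03637280047733133 phi 0.9085374181922972
[-3.94524232e-01 -3.11670993e+00  2.22905799e-05] [[-0.968  0.249 -0.   ]
 [ 0.249  0.968 -0.   ]
 [ 0.    -0.    -1.   ]]
```

Measured points agree with the data sheet: the axes are 140 mm apart, the slope is 31.7° and the pointer radius is 36 mm. I get temp ≈ 0.39 and marker ≈ 1.9. The tool can only stay vertical, so I'll straddle the bar loosely and turn it. First, go over.

{"fn": "move_arm", "kwargs": {
  "increments": [
    {"dx": -33, "dy": -27, "dz": -8},
    {"dx": -33, "dy": -27, "dz": -8},
    {"dx": -33, "dy": -27, "dz": -8},
    {"dx": -33, "dy": -27, "dz": -8},
    {"dx": -33, "dy": -27, "dz": -8}
  ],
  "gripper": 30,
  "force": 10
}}

```text
invalid input at $.increments[0]: expected keys dx, dy, dz, turn
```

{"fn": "move_arm", "kwargs": {
  "increments": [
    {"dx": -33, "dy": -27},
    {"dx": -33, "dy": -27},
    {"dx": -33, "dy": -27},
    {"dx": -33, "dy": -27},
    {"dx": -33, "dy": -27}
  ]
}}

```text
invalid input at $.increments[0]: expected keys dx, dy, dz, turn
```

{"fn": "move_arm", "kwargs": {
  "increments": [
    {"dx": -33, "dy": -27},
    {}
  ]
}}

```text
invalid input at $.increments[0]: expected keys dx, dy, dz, turn
```

{"fn": "move_arm", "kwargs": {
  "increments": [
    {"dx": -33, "dy": -27, "dz": -8, "turn": 0},
    {"dx": -33, "dy": -27, "dz": -8, "turn": 0},
    {"dx": -33, "dy": -27, "dz": -8, "turn": 0},
    {"dx": -33, "dy": -27, "dz": -8, "turn": 0},
    {"dx": -33, "dy": -27, "dz": -8, "turn": 0}
  ],
  "gripper": 30,
  "force": 10
}}

```text
time: 1.75
eef_pos: [0.3013, 0.5047, 0.2731]
tool_rot: [0.394, 3.117, 0.0]
ft_force: [1.1, 0.3, 0.4]
gripper_width: 0.594
grasp_force: 0.0
```

{"fn": "move_arm", "kwargs": {
  "increments": [
    {"dx": -33, "dy": -27, "dz": 0, "turn": 0},
    {"dx": -33, "dy": -27, "dz": 0, "turn": 0},
    {"dx": -33, "dy": -27, "dz": 0, "turn": 0},
    {"dx": -33, "dy": -27, "dz": 0, "turn": 0},
    {"dx": -33, "dy": -27, "dz": 0, "turn": 0}
  ]
}}

```text
time: 2.25
eef_pos: [0.4275, 0.3327, 0.273]
tool_rot: [0.394, 3.116, 0.001]
ft_force: [0.3, 0.8, -0.2]
gripper_width: 0.326
grasp_force: 0.0
```

{"fn": "move_arm", "kwargs": {
  "increments": [
    {"dx": -16.4, "dy": -40.6, "dz": 0, "turn": 0},
    {"dx": -16.4, "dy": -40.6, "dz": 0, "turn": 0},
    {"dx": -16.4, "dy": -40.6, "dz": 0, "turn": 0},
    {"dx": -16.4, "dy": -40.6, "dz": 0, "turn": 0},
    {"dx": -16.4, "dy": -40.6, "dz": 0, "turn": 0}
  ]
}}

```text
time: 2.75
eef_pos: [0.4555, 0.1156, 0.273]
tool_rot: [0.394, 3.116, 0.0]
ft_force: [0.8, 0.6, 0.6]
gripper_width: 0.328
grasp_force: 0.0
```

{"fn": "move_arm", "kwargs": {
  "increments": [
    {"dx": -16.4, "dy": -40.6, "dz": 0, "turn": 0},
    {"dx": -16.4, "dy": -40.6, "dz": 0, "turn": 0},
    {"dx": -16.4, "dy": -40.6, "dz": 0, "turn": 0},
    {"dx": -16.4, "dy": -40.6, "dz": 0, "turn": 0},
    {"dx": -16.4, "dy": -40.6, "dz": 0, "turn": 0}
  ]
}}

```text
time: 3.25
eef_pos: [0.4844, -0.1017, 0.2731]
tool_rot: [0.395, 3.116, -0.0]
ft_force: [1.6, -0.0, 0.2]
gripper_width: 0.331
grasp_force: 0.0
```

{"fn": "move_arm", "kwargs": {
  "increments": [
    {"dx": 0, "dy": 0, "dz": 20, "turn": 8.5},
    {"dx": 0, "dy": 0, "dz": 20, "turn": 8.5},
    {"dx": 0, "dy": 0, "dz": 20, "turn": 8.5},
    {"dx": 0, "dy": 0, "dz": 20, "turn": 0},
    {"dx": 0, "dy": 0, "dz": 0, "turn": 0}
  ]
}}

```text
time: 3.75
eef_pos: [0.4831, -0.0995, 0.1907]
tool_rot: [-1.071, -2.949, 0.001]
ft_force: [-0.6, 0.2, 0.8]
gripper_width: 0.329
grasp_force: 0.0
```

Run:
```python
from h import *
im=cams.get_image("wrist"); cv2.imwrite("pics/w1.png",im["pixels"][...,::-1])
f=np.load("fit.npz");n,c,u,l=f["n"],f["c"],f["u"],f["l"];G={}
for k,hh in (("temp_grip",.031),("switch_grip",.031),("temp_pointer",.005),("marker_tab",.005)):
    for d in cams.mark_of("wrist",k)[:1]:
        G[k]=isect(im,d["point"],n,c+hh); print(k,round(d["conf"],2),np.round(d["point"],1),G[k].round(4))
T=f["T"]
for k in("temp_pointer","marker_tab"):
    if k in G: d=G[k]-T; print(k,"up",d@u,"right",-d@l,"phi",np.arctan2(-d@l,d@u))
o=arm.get_obs();print(o["eef_pos"],R.from_rotvec(o["tool_rot"]).as_matrix().round(3).tolist(),o["qpos"])
```

```text
temp_grip 0.64 [261.3 199.9] [ 0.4851 -0.0949  0.0952]
temp_pointer 0.87 [273.1 151.2] [ 0.4615 -0.0627  0.0866]
marker_tab 0.84 [303.2 187.4] [ 0.5022 -0.0625  0.0827]
temp_pointer up 0.03251791082117057 right -0.01693570506696216 phi -0.4801579313170392
marker_tab up 0.025033618711377943 right 0.02327282851414822 phi 0.7489638755386291
[ 0.48504778 -0.09995268  0.19388733] [[-0.767, 0.641, 0.002], [0.641, 0.767, -0.0], [-0.002, 0.001, -1.0]] [-2.50284913e-01  1.09281370e-01  2.16394840e+00 -8.97080255e-06
  8.66658962e-01 -1.12462889e+00]
```

View pics/w1.png

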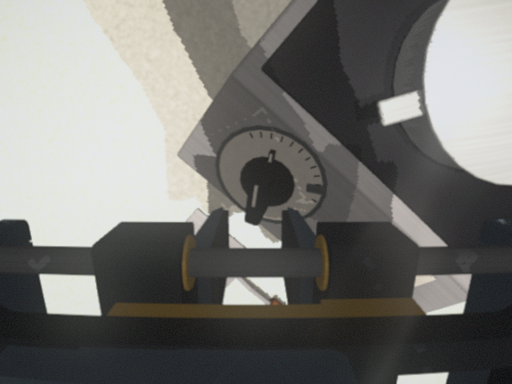

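The wrist view shows the bar from (256,218) to (270,155), almost along the tool's x, with the nose up, the tab at (314,188) and the fingers lined up on either side. Going down astride it.

{"fn": "move_arm", "kwargs": {
  "increments": [
    {"dx": 0, "dy": 0, "dz": 25, "turn": 0},
    {"dx": 0, "dy": 0, "dz": 25, "turn": 0},
    {"dx": 0, "dy": 0, "dz": 15, "turn": 0},
    {"dx": 0, "dy": 0, "dz": 6, "turn": 0},
    {"dx": 0, "dy": 0, "dz": 0, "turn": 0}
  ]
}}

```text
time: 4.5
eef_pos: [0.4845, -0.0998, 0.1219]
tool_rot: [-1.072, -2.953, 0.0]
ft_force: [-0.1, 0.6, 0.3]
gripper_width: 0.332
grasp_force: 0.0
```

{"fn": "move_arm", "kwargs": {
  "increments": [
    {"dx": 0, "dy": 0, "dz": 5, "turn": 0},
    {"dx": 0, "dy": 0, "dz": 5, "turn": 0},
    {"dx": 0, "dy": 0, "dz": 4, "turn": 0},
    {"dx": 0, "dy": 0, "dz": 0, "turn": 0}
  ]
}}

```text
time: 4.9
eef_pos: [0.4842, -0.0998, 0.1074]
tool_rot: [-1.072, -2.952, 0.0]
ft_force: [-0.3, -0.3, -0.8]
gripper_width: 0.328
grasp_force: 0.0
```

{"fn": "move_arm", "kwargs": {
  "increments": [
    {"dx": 0, "dy": 0, "dz": 0, "turn": 7},
    {"dx": 0, "dy": 0, "dz": 0, "turn": 7},
    {"dx": 0, "dy": 0, "dz": 0, "turn": 7},
    {"dx": 0, "dy": 0, "dz": 0, "turn": 7},
    {"dx": 0, "dy": 0, "dz": 0, "turn": 7}
  ]
}}

```text
time: 5.4
eef_pos: [0.4843, -0.0999, 0.1079]
tool_rot: [-1.917, -2.489, 0.001]
ft_force: [-2.7, -3.1, 1.6]
gripper_width: 0.326
grasp_force: 1.9
```

{"fn": "move_arm", "kwargs": {
  "increments": [
    {"dx": 0, "dy": 0, "dz": 0, "turn": 7},
    {"dx": 0, "dy": 0, "dz": 0, "turn": 7},
    {"dx": 0, "dy": 0, "dz": 0, "turn": 7},
    {"dx": 0, "dy": 0, "dz": 0, "turn": 7},
    {"dx": 0, "dy": 0, "dz": 0, "turn": 7}
  ]
}}

```text
time: 5.9
eef_pos: [0.4838, -0.0999, 0.1078]
tool_rot: [-2.576, -1.797, 0.002]
ft_force: [-5.1, -1.6, 4.0]
gripper_width: 0.33
grasp_force: 2.9
```

```bash
cat > look.py <<'E'
import sys
from h import *
f=np.load("fit.npz");n,c,u,l=f["n"],f["c"],f["u"],f["l"]; T=f["T"]+.0025*u
for cam in sys.argv[1:]:
    im=cams.get_image(cam)
    for k in("temp_pointer","marker_tab"):
        for q in cams.mark_of(cam,k)[:1]:
            d=isect(im,q["point"],n,c+.005)-T; print(cam,k,round(q["conf"],2),np.round(q["point"]),"up %.1f right %.1f r %.1f phi %.3f"%(d@u*1e3,-d@l*1e3,np.hypot(d@u,d@l)*1e3,np.arctan2(-d@l,d@u)))
    cv2.imwrite(f"pics/last_{cam}.png",im["pixels"][...,::-1])
o=arm.get_obs();print(o["time"],o["eef_pos"].round(4),R.from_rotvec(o["tool_rot"]).as_matrix()[:2,:2].round(3).tolist(),o["wrist_torque"].round(2))
E
python3 look.py wrist top
```

```text
wrist temp_pointer 0.84 [218. 168.] up 35.8 right 0.9 r 35.8 phi 0.026
wrist marker_tab 0.89 [266. 162.] up 22.5 right 24.8 r 33.5 phi 0.833
6.2 [ 0.4842 -0.0998  0.1077] [[0.338, 0.941], [0.941, -0.338]] [0.03 0.94 0.06]
```

View pics/last_wrist.png

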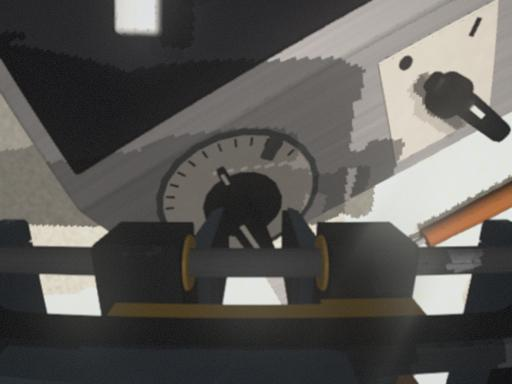

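The wrist view shows the knob turning as planned: the pointer is at (222,172) and the tab at (271,150), about 0.8 rad still to go. I continue.

{"fn": "move_arm", "kwargs": {
  "increments": [
    {"dx": 0, "dy": 0, "dz": 0, "turn": 7},
    {"dx": 0, "dy": 0, "dz": 0, "turn": 7},
    {"dx": 0, "dy": 0, "dz": 0, "turn": 7},
    {"dx": 0, "dy": 0, "dz": 0, "turn": 7},
    {"dx": 0, "dy": 0, "dz": 0, "turn": 7}
  ]
}}

```text
time: 6.7
eef_pos: [0.4838, -0.0997, 0.1075]
tool_rot: [-2.996, -0.942, 0.002]
ft_force: [-5.9, 0.7, -0.2]
gripper_width: 0.326
grasp_force: 2.3
```

```bash
python3 look.py wrist
```

```text
wrist temp_pointer 0.81 [220. 170.] up 23.4 right 24.2 r 33.7 phi 0.803
wrist marker_tab 0.59 [220. 169.] up 23.9 right 24.8 r 34.5 phi 0.804
6.85 [ 0.4841 -0.0997  0.1076] [[0.817, 0.577], [0.577, -0.817]] [0.01 0.81 0.04]
```

Run:
```python
import cv2
a=cv2.imread("pics/last_wrist.png")[100:260,130:340]
cv2.imwrite("pics/c2.png",cv2.resize(a,None,fx=3.7,fy=3.7,interpolation=cv2.INTER_CUBIC))
```

```text
(no output)
```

View pics/c2.png

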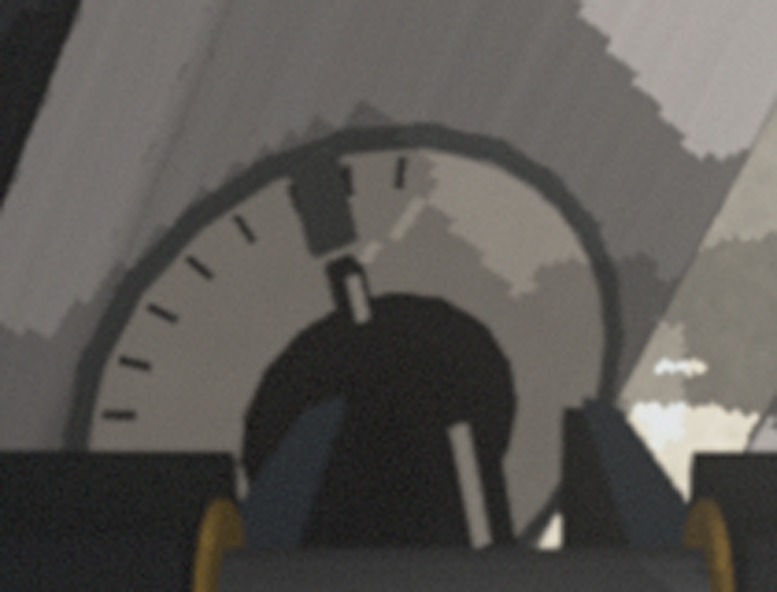

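The pointer nose (crop 343,262) is almost on the tab's inner end (333,248), perhaps a hair past it. I back off, lift and check unloaded.

{"fn": "move_arm", "kwargs": {
  "increments": [
    {"dx": 0, "dy": 0, "dz": 0, "turn": -6},
    {"dx": 0, "dy": 0, "dz": -10, "turn": 0},
    {"dx": 0, "dy": 0, "dz": -20, "turn": 0},
    {"dx": 0, "dy": 0, "dz": -20, "turn": 0},
    {"dx": 0, "dy": 0, "dz": 0, "turn": 0}
  ]
}}

```text
time: 7.35
eef_pos: [0.4863, -0.1003, 0.1607]
tool_rot: [2.939, 1.101, 0.007]
ft_force: [-0.0, -0.5, -0.3]
gripper_width: 0.325
grasp_force: 0.0
```

```bash
python3 look.py wrist
python3 - <<'E'
import cv2
a=cv2.imread("pics/last_wrist.png")[100:260,130:340]
cv2.imwrite("pics/c3.png",cv2.resize(a,None,fx=3.7,fy=3.7,interpolation=cv2.INTER_CUBIC))
E
```

```text
wrist temp_pointer 0.87 [231. 157.] up 23.2 right 24.5 r 33.7 phi 0.813
wrist marker_tab 0.76 [231. 156.] up 23.3 right 25.3 r 34.4 phi 0.828
7.5 [ 0.4845 -0.0998  0.1578] [[0.754, 0.657], [0.657, -0.754]] [-0.06  0.13 -0.03]
```

View pics/c3.png

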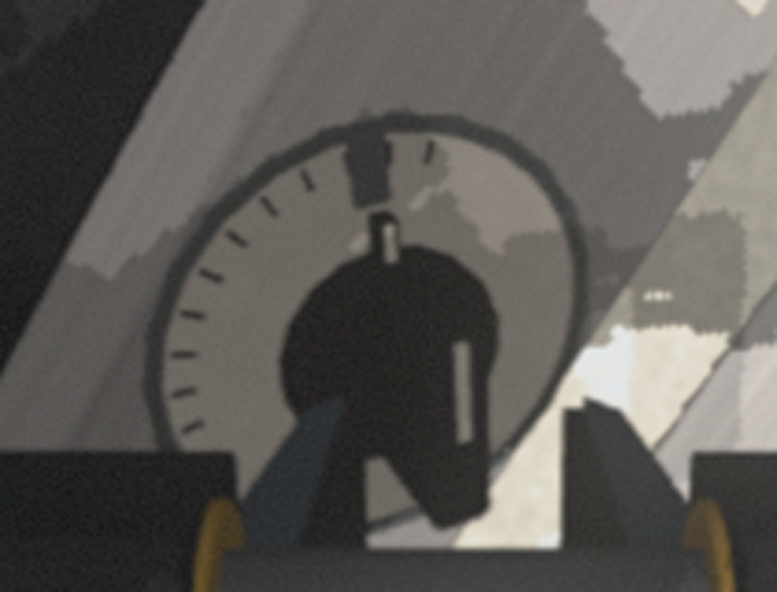

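```bash
cat > par.py <<'E'
from h import *
from scipy.optimize import least_squares
im=cams.get_image("wrist")
f=np.load("fit.npz");n,c,u,l=f["n"],f["c"],f["u"],f["l"]
def proj(X):
    Rm=R.from_rotvec(np.ravel(im["rvec"])).as_matrix();q=np.atleast_2d(X)@Rm.T+np.ravel(im["tvec"]);s=q[:,:2]/q[:,2:]
    s=s*(1+im["k1"]*(s**2).sum(1,keepdims=True));K=im["camera_matrix"]
    return np.c_[s[:,0]*K[0,0]+K[0,2],s[:,1]*K[1,1]+K[1,2]]
def pol(T,r,phi,h):return T+r*(np.cos(phi)*u-np.sin(phi)*l)+h*n
px=lambda x,y:np.array([130+x/3.7,100+y/3.7])
a=np.linspace(0,2*np.pi,361)
def res(v):
    T=f["T"]+v[0]*u-v[1]*l; P=proj(np.array([pol(T,.048,t,0.001) for t in a]))
    return [P[:,0].min()-px(147,0)[0],P[:,0].max()-px(585,0)[0],P[:,1].min()-px(0,115)[1]]
s=least_squares(res,[0,0],diff_step=1e-2,x_scale=.001);print("shift",s.x,s.fun)
T=f["T"]+s.x[0]*u-s.x[1]*l
def ang(p,h):
    d=isect(im,p,n,c+h)-T; return round(float(np.arctan2(-d@l,d@u)),3),round(1e3*float(np.hypot(d@u,d@l)),1)
for nm,p in (("tab outer",(368,150)),("tab inner",(373,205)),("nose tip",(382,215)),("nose root",(385,245))):
    print(nm,[ (h,ang(px(*p),h*1e-3)) for h in (3,5,8,10)])
E
python3 par.py
```

```text
shift [ 0.00709069 -0.00025491] [ 1.98502451 -2.74562436 -0.41972867]
tab outer [(3, (0.9, 42.3)), (5, (0.882, 43.3)), (8, (0.857, 44.7)), (10, (0.842, 45.7))]
tab inner [(3, (0.901, 30.6)), (5, (0.878, 31.7)), (8, (0.845, 33.3)), (10, (0.825, 34.4))]
nose tip [(3, (0.963, 28.0)), (5, (0.934, 29.1)), (8, (0.895, 30.7)), (10, (0.87, 31.8))]
nose root [(3, (0.989, 21.3)), (5, (0.95, 22.4)), (8, (0.898, 24.1)), (10, (0.867, 25.2))]
```

The angle reading depends on the nose's height through parallax. I'll move the camera into the plane of the knob axis and pointer to remove that.

Run:
```python
from h import *
im=cams.get_image("wrist");f=np.load("fit.npz");n,u,l=f["n"],f["u"],f["l"]
T=f["T"]+.004*u; ph=.88
m=-np.sin(ph)*u-np.cos(ph)*l
Rm=R.from_rotvec(np.ravel(im["rvec"])).as_matrix();C=-Rm.T@np.ravel(im["tvec"])
d=(C-T)@m; w=np.r_[m[:2],0]*-d/(m[:2]@m[:2])
X=R.from_rotvec(arm.get_obs()["tool_rot"]).as_matrix()
print("C",C,"d",d,"world",w,"tool mm",X.T@w*1e3)
```

```text
C [ 0.53568901 -0.05462798  0.30913604] d -0.0728597217559371 world [ 0.06393259 -0.04756206  0.        ] tool mm [ 1.69522960e+01  7.78597504e+01 -6.39552519e-02]
```

{"fn": "move_arm", "kwargs": {
  "increments": [
    {"dx": 5, "dy": 26, "dz": 0, "turn": 0},
    {"dx": 6, "dy": 26, "dz": 0, "turn": 0},
    {"dx": 6, "dy": 26, "dz": 0, "turn": 0},
    {"dx": 0, "dy": 0, "dz": 0, "turn": 0}
  ]
}}

```text
time: 8.0
eef_pos: [0.5504, -0.1489, 0.1572]
tool_rot: [2.942, 1.101, 0.001]
ft_force: [-0.6, -0.1, 0.4]
gripper_width: 0.325
grasp_force: 0.0
```

```bash
python3 look.py wrist
python3 - <<'E'
import cv2
from h import *
im=cams.get_image("wrist");q=cams.mark_of("wrist","marker_tab");p=np.array(q[0]["point"]).astype(int);print(p)
x0,y0=max(p[0]-50,0),max(p[1]-30,0);print(x0,y0)
a=im["pixels"][y0:y0+75,x0:x0+100,::-1]
cv2.imwrite("pics/c4.png",cv2.resize(a,None,fx=7.5,fy=7.5,interpolation=cv2.INTER_CUBIC))
E
```

```text
wrist temp_pointer 0.83 [129. 179.] up 21.2 right 26.1 r 33.6 phi 0.888
wrist marker_tab 0.78 [126. 179.] up 22.9 right 25.6 r 34.3 phi 0.840
8.15 [ 0.5475 -0.147   0.1569] [[0.754, 0.657], [0.657, -0.754]] [-0.14  0.12  0.05]
[128 176]
78 146
```

View pics/c4.png

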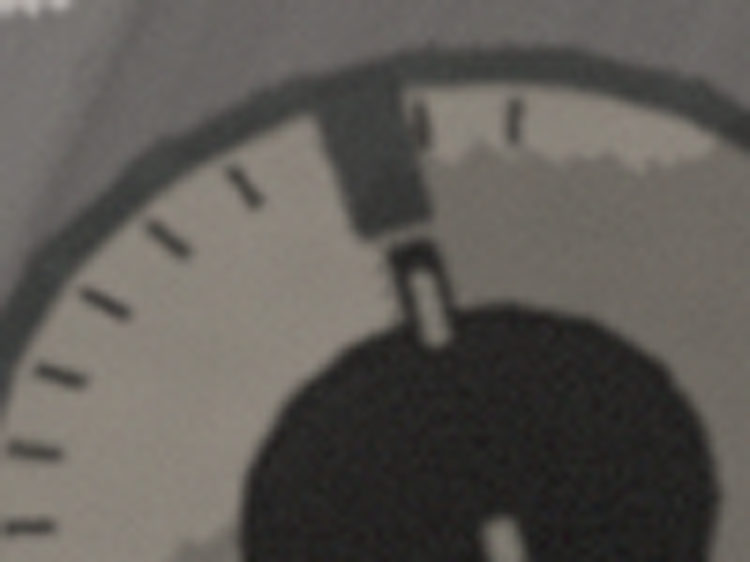

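The parallax-free view shows the nose tip mid (411,250) against the tab's centreline at about (403,250). That is about 0.8 mm or 1.4°, with the gap closed end to end, so it's lined up. Now the switch.

{"fn": "move_arm", "kwargs": {
  "increments": [
    {"dx": 34, "dy": -1, "dz": 0, "turn": 0},
    {"dx": 34, "dy": -1, "dz": 0, "turn": 0},
    {"dx": 34, "dy": -1, "dz": 0, "turn": 0},
    {"dx": 0, "dy": 0, "dz": 0, "turn": -8.4},
    {"dx": 0, "dy": 0, "dz": 0, "turn": -8.4}
  ]
}}

```text
time: 8.75
eef_pos: [0.6233, -0.0769, 0.1576]
tool_rot: [-2.744, -1.53, 0.0]
ft_force: [0.3, -0.1, -0.2]
gripper_width: 0.331
grasp_force: 0.0
```

{"fn": "move_arm", "kwargs": {
  "increments": [
    {"dx": 0, "dy": 0, "dz": 0, "turn": -8.4},
    {"dx": 0, "dy": 0, "dz": 0, "turn": -8.4},
    {"dx": 0, "dy": 0, "dz": 0, "turn": -8.4},
    {"dx": 0, "dy": 0, "dz": 0, "turn": -8.4},
    {"dx": 0, "dy": 0, "dz": 0, "turn": -8.4}
  ]
}}

```text
time: 9.25
eef_pos: [0.6227, -0.0777, 0.1577]
tool_rot: [-2.014, -2.411, 0.0]
ft_force: [0.9, -0.4, 0.2]
gripper_width: 0.329
grasp_force: 0.0
```

{"fn": "move_arm", "kwargs": {
  "increments": [
    {"dx": 0, "dy": 0, "dz": 0, "turn": -8.4},
    {"dx": 0, "dy": 0, "dz": 0, "turn": -8.4},
    {"dx": 0, "dy": 0, "dz": 0, "turn": -8.4},
    {"dx": 0, "dy": 0, "dz": 0, "turn": -8.4},
    {"dx": 0, "dy": 0, "dz": 0, "turn": -4}
  ]
}}

```text
time: 9.75
eef_pos: [0.6227, -0.0777, 0.1577]
tool_rot: [-1.13, -2.931, 0.0]
ft_force: [-1.2, 0.1, 0.4]
gripper_width: 0.33
grasp_force: 0.0
```

```bash
python3 look.py wrist
python3 - <<'E'
from h import *
f=np.load("fit.npz");n,c=f["n"],f["c"]
im=cams.get_image("wrist")
for q in cams.mark_of("wrist","switch_grip")[:1]: print(q,isect(im,q["point"],n,c+.031))
E
```

```text
wrist marker_tab 0.65 [156.  73.] up 21.2 right 24.9 r 32.7 phi 0.864
9.9 [ 0.6229 -0.0778  0.1577] [[-0.736, 0.677], [0.677, 0.736]] [ 0.01  0.08 -0.01]
{'point': [259.6, 208.0], 'conf': 0.83} [ 0.6218781  -0.07270699  0.09526365]
```

View pics/last_wrist.png

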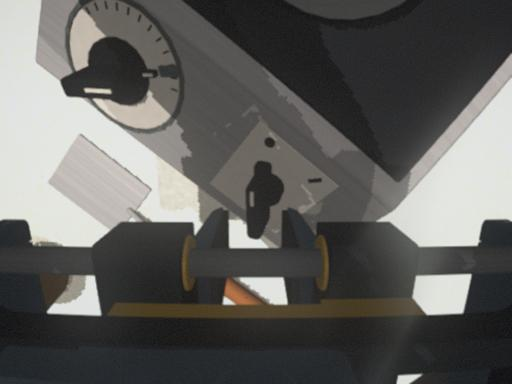

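The switch bar, (262,165) to (255,235), lies between the fingers and along the tool's x. Going down, then turning clockwise.

{"fn": "move_arm", "kwargs": {
  "increments": [
    {"dx": 1, "dy": 0, "dz": 18, "turn": 0},
    {"dx": 1, "dy": 0, "dz": 17, "turn": 0},
    {"dx": 0, "dy": 0, "dz": 8, "turn": 0},
    {"dx": 0, "dy": 0, "dz": 7, "turn": 0},
    {"dx": 0, "dy": 0, "dz": 0, "turn": 0}
  ]
}}

```text
time: 10.5
eef_pos: [0.6215, -0.0768, 0.1068]
tool_rot: [-1.139, -2.926, 0.0]
ft_force: [-0.2, -0.4, 0.0]
gripper_width: 0.33
grasp_force: 0.0
```

{"fn": "move_arm", "kwargs": {
  "increments": [
    {"dx": 0, "dy": 0, "dz": 0, "turn": 7},
    {"dx": 0, "dy": 0, "dz": 0, "turn": 7},
    {"dx": 0, "dy": 0, "dz": 0, "turn": 7},
    {"dx": 0, "dy": 0, "dz": 0, "turn": 7},
    {"dx": 0, "dy": 0, "dz": 0, "turn": 7}
  ]
}}

```text
time: 11.0
eef_pos: [0.6216, -0.0772, 0.1082]
tool_rot: [-1.973, -2.445, 0.002]
ft_force: [-6.2, -4.5, 4.2]
gripper_width: 0.326
grasp_force: 3.7
```

{"fn": "move_arm", "kwargs": {
  "increments": [
    {"dx": 0, "dy": 0, "dz": 0, "turn": 7},
    {"dx": 0, "dy": 0, "dz": 0, "turn": 7},
    {"dx": 0, "dy": 0, "dz": 0, "turn": 7},
    {"dx": 0, "dy": 0, "dz": 0, "turn": 7},
    {"dx": 0, "dy": 0, "dz": 0, "turn": 0}
  ]
}}

```text
time: 11.5
eef_pos: [0.6221, -0.0769, 0.1082]
tool_rot: [2.503, 1.898, 0.0]
ft_force: [-1.1, -0.7, 1.0]
gripper_width: 0.324
grasp_force: 0.4
```

```bash
python3 look.py wrist
```

```text
wrist marker_tab 0.88 [ 69. 256.] up 24.1 right 25.2 r 34.9 phi 0.808
11.65 [ 0.6222 -0.0769  0.108 ] [[0.265, 0.964], [0.964, -0.265]] [-0.09  0.15  0.01]
```

View pics/last_wrist.png

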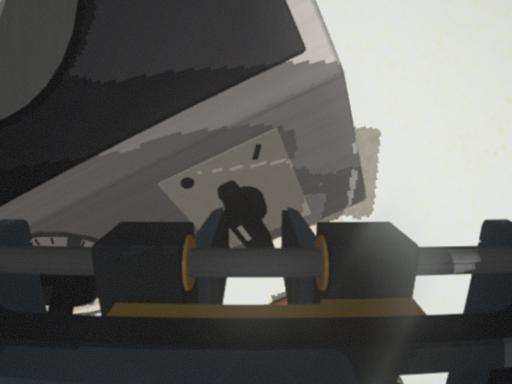

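The bar now points about up-slope, between dot (187,183) and dash (257,152), so it hasn't snapped yet. I keep turning.

{"fn": "move_arm", "kwargs": {
  "increments": [
    {"dx": 0, "dy": 0, "dz": 0, "turn": 7},
    {"dx": 0, "dy": 0, "dz": 0, "turn": 7},
    {"dx": 0, "dy": 0, "dz": 0, "turn": 7},
    {"dx": 0, "dy": 0, "dz": 0, "turn": 0},
    {"dx": 0, "dy": 0, "dz": 0, "turn": 0}
  ]
}}

```text
time: 12.15
eef_pos: [0.6221, -0.0768, 0.1079]
tool_rot: [2.802, 1.42, 0.0]
ft_force: [0.2, -1.2, -1.0]
gripper_width: 0.331
grasp_force: 0.0
```

```bash
python3 look.py wrist
```

```text
wrist marker_tab 0.93 [102. 313.] up 21.3 right 25.4 r 33.1 phi 0.875
12.3 [ 0.622  -0.0768  0.1077] [[0.593, 0.805], [0.805, -0.593]] [-0.09  0.14  0.01]
```

View pics/last_wrist.png

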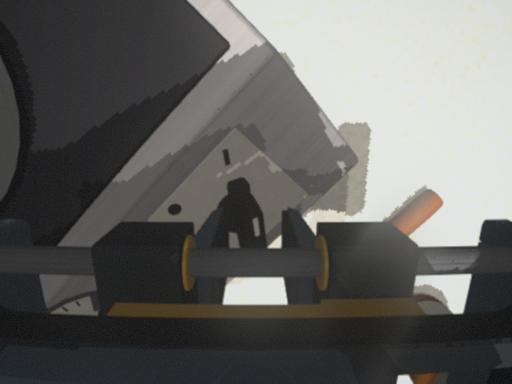

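It has clicked over: the bar points at the dash (226,157) and the force is nil. Lift straight off, back away, and check numerically.

{"fn": "move_arm", "kwargs": {
  "increments": [
    {"dx": 0, "dy": 0, "dz": -15, "turn": 0},
    {"dx": 0, "dy": 0, "dz": -30, "turn": 0},
    {"dx": 0, "dy": 0, "dz": -40, "turn": 0},
    {"dx": 0, "dy": 0, "dz": -40, "turn": 0},
    {"dx": 0, "dy": 0, "dz": -20, "turn": 0}
  ]
}}

```text
time: 12.8
eef_pos: [0.6231, -0.077, 0.2577]
tool_rot: [2.802, 1.414, 0.006]
ft_force: [0.3, -0.6, -0.6]
gripper_width: 0.328
grasp_force: 0.0
```

{"fn": "move_arm", "kwargs": {
  "increments": [
    {"dx": 0, "dy": 45, "dz": 0, "turn": 0},
    {"dx": 0, "dy": 45, "dz": 0, "turn": 0},
    {"dx": 0, "dy": 45, "dz": 0, "turn": 0},
    {"dx": 0, "dy": 40, "dz": 0, "turn": 0},
    {"dx": 0, "dy": 0, "dz": 0, "turn": 0}
  ]
}}

```text
time: 13.3
eef_pos: [0.7651, -0.1837, 0.2536]
tool_rot: [2.805, 1.412, 0.002]
ft_force: [-1.3, -0.4, -0.1]
gripper_width: 0.33
grasp_force: 0.0
```

```bash
python3 look.py top wrist
python3 - <<'E'
from h import *
f=np.load("fit.npz");n,c,u,l=f["n"],f["c"],f["u"],f["l"]
im=cams.get_image("top"); g=cv2.cvtColor(im["pixels"],cv2.COLOR_RGB2GRAY)
r=cams.cut_out("top","switch_grip")
if r:
    m=r[0]["region"]; P=np.argwhere(m)[:,::-1]
    X=np.array([isect(im,p,n,c+.03) for p in P]); a=X@u; b=-X@l; a-=a.mean(); b-=b.mean()
    w,v=np.linalg.eigh(np.cov(np.c_[a,b].T)); e=v[:,1]*np.sign(v[0,1]); print("switch phi",np.arctan2(e[1],e[0]),w,m.sum(),r[0]["conf"])
for k in("cup","jar","server","pan"):
    print(k,[np.round(q["point"]) for q in cams.mark_of("top",k)[:1]])
E
```

```text
wrist marker_tab 0.71 [ 19. 233.] up 17.8 right 25.5 r 31.1 phi 0.963
13.6 [ 0.7619 -0.1803  0.2534] [[0.595, 0.804], [0.804, -0.595]] [-0.15  0.09  0.05]
cup []
jar []
server []
pan []
```

The arm is blocking the top camera; swing it aside.

{"fn": "move_arm", "kwargs": {
  "increments": [
    {"dx": -48, "dy": -3, "dz": 0, "turn": 0},
    {"dx": -48, "dy": -3, "dz": 0, "turn": 0},
    {"dx": -48, "dy": -3, "dz": 0, "turn": 0},
    {"dx": -48, "dy": -3, "dz": 0, "turn": 0},
    {"dx": -48, "dy": -3, "dz": 0, "turn": 0}
  ]
}}

```text
time: 14.4
eef_pos: [0.6063, -0.3661, 0.2529]
tool_rot: [2.805, 1.414, 0.0]
ft_force: [0.6, -1.0, -0.1]
gripper_width: 0.329
grasp_force: 0.0
```

{"fn": "move_arm", "kwargs": {
  "increments": [
    {"dx": -48, "dy": -3, "dz": 0, "turn": 0},
    {"dx": -48, "dy": -3, "dz": 0, "turn": 0},
    {"dx": -48, "dy": -3, "dz": 0, "turn": 0},
    {"dx": -48, "dy": -3, "dz": 0, "turn": 0},
    {"dx": 0, "dy": 0, "dz": 0, "turn": 0}
  ]
}}

```text
time: 14.9
eef_pos: [0.4804, -0.5156, 0.2529]
tool_rot: [2.808, 1.408, -0.001]
ft_force: [0.0, -0.0, -0.3]
gripper_width: 0.333
grasp_force: 0.0
```

```bash
python3 look.py top
python3 - <<'E'
from h import *
f=np.load("fit.npz");n,c,u,l=f["n"],f["c"],f["u"],f["l"]
im=cams.get_image("top")
for k in("switch_grip","temp_grip"):
    r=cams.cut_out("top",k)
    if r:
        m=r[0]["region"]; P=np.argwhere(m)[:,::-1]
        X=np.array([isect(im,p,n,c+.03) for p in P]); a=X@u; b=-X@l; a-=a.mean(); b-=b.mean()
        w,v=np.linalg.eigh(np.cov(np.c_[a,b].T)); e=v[:,1]*np.sign(v[0,1]); print(k,"phi",np.arctan2(e[1],e[0]),w,m.sum(),r[0]["conf"])
for k in("cup","jar","server","pan","switch_grip"):
    print(k,[np.round(q["point"]) for q in cams.mark_of("top",k)[:1]])
E
```

```text
top temp_pointer 0.85 [238. 255.] up 17.8 right 27.2 r 32.5 phi 0.990
top marker_tab 0.92 [236. 256.] up 21.9 right 27.1 r 34.8 phi 0.891
15.05 [ 0.4838 -0.5118  0.2527] [[0.596, 0.803], [0.803, -0.596]] [-0.11  0.12  0.01]
switch_grip phi 0.35303173406925215 [7.44020856e-05 2.34173817e-04] 389 0.97
temp_grip phi 0.44522881757851496 [0.00016304 0.00023931] 657 0.7
cup [array([368., 242.])]
jar [array([339., 175.])]
server [array([238., 258.])]
pan [array([151., 249.])]
switch_grip [array([243., 192.])]
```

```bash
python3 look.py top top top top top top | grep phi
python3 - <<'E'
from h import *
f=np.load("fit.npz");n,c,u,l=f["n"],f["c"],f["u"],f["l"];T=f["T"]+.0025*u
im=cams.get_image("top")
print([(round(q["conf"],2),np.round(q["point"])) for q in cams.mark_of("top","server")])
# sub-pixel: darkness centroid versus angle on rings: nose (r 27-32,h 6), tab (r 37-46,h 3)
g=cv2.GaussianBlur(cv2.cvtColor(im["pixels"],cv2.COLOR_RGB2GRAY),(0,0),.6).astype(np.float32)
Rm=R.from_rotvec(np.ravel(im["rvec"])).as_matrix();K=im["camera_matrix"]
for nm,rs,h in(("nose",(.028,.030,.032),.005),("nose",(.028,.030,.032),.008),("tab",(.038,.041,.044),.003)):
    ph=np.arange(.3,1.5,.02); v=0
    for r in rs:
        X=np.array([T+r*(np.cos(p)*u-np.sin(p)*l)+h*n for p in ph]);q=X@Rm.T+np.ravel(im["tvec"]);s=q[:,:2]/q[:,2:];s=s*(1+im["k1"]*(s**2).sum(1,keepdims=True))
        v=v+cv2.remap(g,(s[:,0]*K[0,0]+K[0,2]).astype(np.float32),(s[:,1]*K[1,1]+K[1,2]).astype(np.float32),1).ravel()/len(rs)
    w=np.clip(np.percentile(v,60)-20-v,0,None); print(nm,h,(w@ph/w.sum()).round(3),v[::4].round().astype(int).tolist())
E
```

```text
top temp_pointer 0.71 [236. 257.] up 23.5 right 24.0 r 33.6 phi 0.795
top marker_tab 0.74 [237. 260.] up 22.5 right 19.5 r 29.7 phi 0.714
top temp_pointer 0.63 [239. 255.] up 16.5 right 28.3 r 32.8 phi 1.042
top marker_tab 0.81 [237. 255.] up 19.9 right 28.5 r 34.8 phi 0.961
top temp_pointer 0.7 [235. 255.] up 23.9 right 28.4 r 37.1 phi 0.870
top marker_tab 0.64 [236. 257.] up 23.3 right 24.9 r 34.1 phi 0.817
top temp_pointer 0.98 [238. 256.] up 18.3 right 25.9 r 31.7 phi 0.957
top marker_tab 0.78 [238. 256.] up 19.8 right 27.0 r 33.5 phi 0.939
top temp_pointer 0.57 [236. 257.] up 22.8 right 24.3 r 33.3 phi 0.816
top marker_tab 0.75 [235. 256.] up 24.5 right 26.8 r 36.3 phi 0.831
top temp_pointer 0.74 [235. 256.] up 24.1 right 27.5 r 36.6 phi 0.851
top marker_tab 0.71 [236. 258.] up 23.2 right 23.6 r 33.1 phi 0.794
[(0.67, array([296., 207.]))]
nose 0.005 0.915 [179, 179, 178, 178, 178, 169, 138, 93, 89, 121, 159, 178, 182, 182, 182]
nose 0.008 0.859 [166, 169, 169, 170, 169, 148, 105, 87, 110, 146, 174, 181, 182, 182, 183]
tab 0.003 0.884 [179, 170, 180, 173, 171, 171, 118, 73, 85, 143, 174, 167, 175, 182, 182]
```

Pointer and tab agree within about 0.03 rad, the switch is on, and the other things have not moved.

```bash
python3 -c "
from plant import arm
print(arm.hand_in())"
```

```text
the job is handed in; nothing more can be done
None
```

I turned the temperature knob onto the marker tab (pointer within about 0.03 rad by my measurements), then clicked the mains switch over to on. The tab and the other things were not shifted as far as the cameras show, and I handed the job in after about 16 s of the 61 s.

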